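Set the seasoning station for pepper

ROBOT

A 6-joint arm with a two-finger parallel gripper is mounted at the origin on a cart in front of the work surface, level with it; the furniture and walls round the work are solid. World frame = base frame: x ahead of the robot, y to its left, z up, the work surface at z = 0. Lengths are in m, angles in rad, forces in N, time in s.
With the tool pointing down it reaches from about 0.3 to 0.875 m from the base axis. Payload 6.4 kg.
Tool frame: the origin (TCP) lies midway between the tips of the shut fingers; the grasp point (between the pads) lies 19 mm behind it (ctrl.pinch_z is the distance from the TCP to the grasp point, in m); z points along the fingers, y is the line along which they close (so a half turn about z gives the same grasp; the last joint's range is limited). The gripper opens to 85 mm and grips with 20 to 120 N. Pads are 22 mm wide; open, the fingers measure 114 mm over their backs; the gripper's body (76 mm by 85 mm) begins 54 mm behind the grasp point. The pads swing forward as they close: fully open they stand 13 mm farther back than shut.
Start: joints at [1.024, 0.181, 1.607, -0, 1.354, -0.206], TCP at [0.192, 0.542, 0.231] pointing down, gripper open.
Joint ranges: [-2.99, 2.99], [-0.89, 2.07], [0.3, 2.58], [-1.14, 4.28], [0, 2.63], [-3.12, 3.12]. Speed limits (rad/s): [2.57, 2.57, 3.01, 3.14, 3.14, 3.14].

INTERFACE

Orientations are given as a unit quaternion [w, x, y, z].
In Python, from bench import ctrl gives the robot as it stands.
- The arm moves only by the tool apply_moves, never from a script. Its argument "moves" is a list of rows, each an object with "jaw": the opening, from 0 (shut) to 1 (fully open); "offset": the shift along the tool's x, y, z in mm, a list of three; "rot": the turn, a rotation vector about the tool's x, y, z in degrees, a list of three. In form: [{"jaw": jaw, "offset": [dx, dy, dz], "rot": [ax, ay, az]}, ...]. A call has exactly 5 rows; each row shifts and turns the commanded pose from where the row before left it, along the tool's axes as they then stand; what a row does not reach is not made up. A row lasts 1/8 s, in which the tool goes at most 62.5 mm and 10.7 degrees, less where a joint would pass 70% of its speed; a pose out of reach is approached as far as the arm can. A call is refused whole if a number of a shift passes 62.5 or a number of a turn 10.7, either way. A call with a gripper value outside its range is refused whole. The fingers move at their own pace and stop on an object; the grip force is fixed at half the most. Time passes only in rows, so rows that do not move let the fingers close, or fill a call up. It gives the time, the measured TCP pose, the force, the opening and the grip force at its end, in the units of the state.
- ctrl.get_obs(): the state, without advancing time (a new reading comes with each control period).
- ctrl.camera(name): name is "side" or "top"; returns (picture, depth): 420x560x3 uint8, red, green, blue; 420x560 float32, m along the optical axis (not along the pixel's ray), 0 where there is no reading.
- ctrl.camera_params(name): a dict with "K" (3x3 intrinsics, pixels), "cam_to_world" (4x4, takes a point from camera to world coordinates). Camera axes: x right, y down, z forward; pixel columns grow to the right and rows downward; lengths in m; the calibration is good to about 2 mm. A picture is of the moment at which its call begins. camera_params takes no time and is no camera call.
- ctrl.hand_in(): hands the job in; it is judged then, once.
Trained networks look in the newest picture that a camera, given by its name, has taken for a name from the list of things; names that differ only in an ending like _2 or _b are one class to them, and where a whole thing is asked for, a point or a joint stands for the part that bears it (a point fixed in the world has none). Each returns a list of dicts, best first, with "score" (0 to 1); they miss things now and then, are a little off and sometimes report something else, mostly with a low value. They report only what shows in the picture. A call takes as long as a camera call. They do not tell look-alikes from the thing itself.
- ctrl.outline_of(camera, target): "region" (420x560 bool, what is visible of it) and "position" ([column, row] in pixels, amid what is visible of it).
The state is a dict: "time_s": time; "q": joint angles; "dq": joint speeds; "joint_efforts": joint torques, N m; "eef_pos": TCP position; "eef_rot": TCP orientation; "wrist_force": force on the tool from outside, world axes, zero at the start; "torque": the same for the moment, N m; "opening": opening from 0.0 (shut) to 1.0 (fully open); "grasp_force": force on a finger pad.
Only numpy, scipy, OpenCV 4.12 (cv2) and the standard library are available. Lean on these libraries where they do the work, as an engineer would, in place of code of your own. Each camera call takes 0.05 s, during which the arm holds its last target. There are 200 camera calls.

TASK

Both sliding covers of the two-bay seasoning station stand half open: push the cover over the white salt fully shut and the cover over the dark pepper fully open, so that only the pepper can be reached. Only push with the fingertips against the black rib on each cover; do not pinch the ribs or lift anything. Leave the ramekins standing in their bays and everything else on the table where it is.

Things in the scene. Friction and masses are not known exactly. Their poses are not given: they have to be found in the camera images.
- station: Fixed aluminium seasoning station, 230 (x) by 212 (y) by 60 mm. Origin: centre of its underside; x points from its near end (two open-topped bays) to its far end (flat deck 48 mm high), y to its left, z up; turned about z by up to 0.4 rad. Bay centres: x = -60 mm, y = +52 (left) and -52 (right); 98 by 96 mm inside, floor at 4 mm. Guide rails along x at y = -103, 0, +103 reach 60.5 mm
- left_cover (a joint): Slide of the left (+y) bay's cover along the station's x, m: 0 fully shut, 0.105 fully open (pushed away over the far deck), a stop at each end. About 2 N of friction, no spring: it stays where it is left. Clear plastic plate 108 (x) by 94 (y) by 4 mm, its top 55 mm above the table
- right_cover (a joint): Slide of the right (-y) bay's cover, the same as the left one
- left_rib (a point): Middle of the top edge, 82 mm above the table, of the upright black rib across the near edge of the left cover; it travels with the cover. Rib 16 mm thick (x), 90 wide (y); its push faces reach from 55 to 75 mm high and lie 8 mm before and behind this point. In the station's frame: x = -106 mm + joint value, y = +52 mm. Axes as the station's
- right_rib (a point): Middle of the top edge, 82 mm above the table, of the upright black rib across the near edge of the right cover; it travels with the cover. Rib 16 mm thick (x), 90 wide (y); its push faces reach from 55 to 75 mm high and lie 8 mm before and behind this point. In the station's frame: x = -106 mm + joint value, y = -52 mm. Axes as the station's
- ramekin_salt: White ramekin of white-grey salt, 66 mm across, 38 high, loose in one of the two bays (which one varies); origin: centre of its underside
- ramekin_pepper: White ramekin of dark, nearly black pepper, 66 mm across, 38 high, loose in the other bay; origin: centre of its underside
- kitchen_timer: Red wind-up timer, 67 mm across, 54 high, beside the station on its left; bystander; origin: centre of its underside
- tin_2: Tin, 75 mm across, 58 high, beside the station on its right; bystander; origin: centre of its underside
- pepper_mill: Brown wooden mill, 58 mm across, 160 high; bystander; origin: centre of its underside
- spice_1: Spice jar with red cap, 45 mm across, 106 high; bystander; origin: centre of its underside
- spice_2: Spice jar with black cap, 44 mm across, 105 high; bystander; origin: centre of its underside
- carrot_1: Carrot, 181 mm long, 33 thick, lying in front of the station; bystander; origin: centre of its underside
Things that resemble listed ones, but are neither listed nor needed, are in the scene too. Leave any purple look-alike of the ramekin_salt alone. What is shaped like the ramekin_pepper but orange is not meant.

How it is judged:
At the end, for the whole second after the job is handed in: The cover of the bay with the salt is within 5 mm of fully shut, that of the bay with the pepper within 5 mm of fully open, both at rest; both ramekins stand upright on the floors of the bays where they began (((y of ramekin_salt in the frame of station above 0.02 m and y of ramekin_pepper in the frame of station below -0.02 m and value of joint left_cover below 0.005 m and value of joint right_cover above 0.1 m) or (y of ramekin_salt in the frame of station below -0.02 m and y of ramekin_pepper in the frame of station above 0.02 m and value of joint right_cover below 0.005 m and value of joint left_cover above 0.1 m)) and velocity of joint left_cover between -0.01 and 0.01 m/s and velocity of joint right_cover between -0.01 and 0.01 m/s and z of each of ramekin_salt, ramekin_pepper in the frame of station below 0.012 m and angle between each of ramekin_salt, ramekin_pepper's own z axis and vertical below 0.2 rad); the robot touches nothing.
It fails at once if a ramekin is lifted or tipped (z of any of ramekin_salt, ramekin_pepper in the frame of station above 0.02 m or angle between any of ramekin_salt, ramekin_pepper's own z axis and vertical above 0.35 rad).
It fails at once if another thing on the table is shifted by more than 3 cm (distance of any of kitchen_timer, tin_2, pepper_mill, spice_1, spice_2, carrot_1 from where it was at the start of the episode above 0.03 m).
It fails at once if the left rib is pinched: both its faces are pressed at once (contact force between the fingers and left_cover_c2 above 2 N and contact force between the fingers and left_cover_c3 above 2 N).
It fails at once if the right rib is pinched: both its faces are pressed at once (contact force between the fingers and right_cover_c2 above 2 N and contact force between the fingers and right_cover_c3 above 2 N).
It also fails if it takes over 38 s, if anything falls off the work surface, if the arm or the gripper's body presses on something with over 40 N, if the wrist force passes 120 N, or if a joint passes its speed limit or range.

## Working session

There is one attempt and no reset: what is moved stays moved. The work goes in short steps, Python scripts to look and compute and a tool call to move; the robot and the scene stay as the last step left them, time stands still between calls to the robot, and variables do not carry over. Pictures are saved under pics/ and viewed, at most 10 in all, crops included, and the job is handed in when it is done.

Besides the shell and the picture viewer there is one more tool, called after "Request:" as name([rows], argument=value, ...), one row to a line, values as JSON. apply_moves: Moves the arm, as the interface text tells. Its arguments: {"type":"object","properties":{"moves":{"type":"array"}},"required":["moves"]}

```bash
mkdir -p pics; cat > h.py <<'E'
import numpy as np, cv2
from bench import ctrl
def world(cam, d, m):
    P=ctrl.camera_params(cam); K=P["K"]; T=np.array(P["cam_to_world"])
    v,u=np.nonzero(m&(d>0)); z=d[v,u]
    p=np.c_[(u-K[0][2])*z/K[0][0],(v-K[1][2])*z/K[1][1],z]
    return p@T[:3,:3].T+T[:3,3]
E
python3 - <<'E'
from h import *
for c in ["top","side"]:
    im,d=ctrl.camera(c); cv2.imwrite(f"pics/{c}1.png",im[:,:,::-1])
    np.savez(f"{c}1.npz",im=im,d=d)
    for n in ["station","left_rib","right_rib","ramekin_salt","ramekin_pepper"]:
        for r in ctrl.outline_of(c,n)[:3]:
            w=world(c,d,r["region"]); print(c,n,round(r["score"],2),np.round(r["position"]),r["region"].sum(),np.round(np.median(w,0),3) if len(w) else None)
o=ctrl.get_obs();print(o["time_s"],o["eef_pos"],o["eef_rot"])
E
```

```text
top station 0.62 [271. 207.] 6876 [0.565 0.09  0.053]
top left_rib 0.64 [248. 212.] 1498 [0.55  0.139 0.055]
top right_rib 0.94 [293. 203.] 1455 [0.575 0.035 0.055]
top ramekin_salt 0.9 [338. 307.] 540 [ 0.341 -0.1    0.024]
top ramekin_salt 0.87 [352. 264.] 560 [ 0.446 -0.127  0.024]
top ramekin_salt 0.68 [286. 236.] 466 [0.501 0.041 0.028]
top ramekin_pepper 0.72 [196. 232.] 562 [0.501 0.276 0.024]
top ramekin_pepper 0.45 [250. 236.] 149 [0.49  0.144 0.027]
side station 0.73 [286. 216.] 7311 [0.558 0.053 0.051]
side left_rib 0.92 [272. 193.] 939 [0.546 0.139 0.055]
side right_rib 0.56 [294. 219.] 1267 [0.57  0.033 0.055]
side ramekin_salt 0.92 [262. 226.] 397 [0.499 0.056 0.03 ]
side ramekin_salt 0.74 [247. 293.] 1026 [ 0.444 -0.128  0.025]
side ramekin_salt 0.72 [188. 287.] 1082 [ 0.341 -0.101  0.025]
side ramekin_pepper 0.64 [248. 201.] 109 [0.487 0.16  0.031]
side ramekin_pepper 0.62 [247. 176.] 323 [0.498 0.287 0.028]
0.6 [0.19216741 0.54194249 0.23130056] [-1.23475242e-05  1.69563415e-01  9.85519278e-01 -6.98194758e-06]
```

View pics/top1.png

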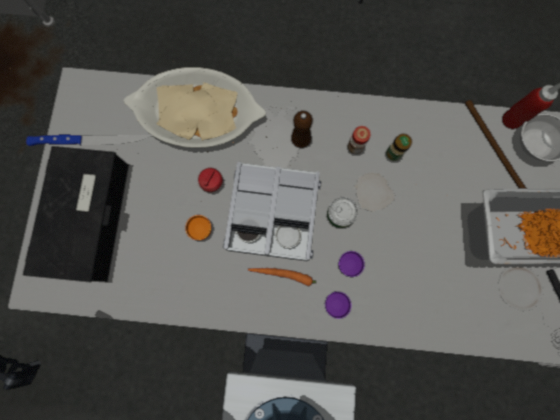

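View pics/side1.png

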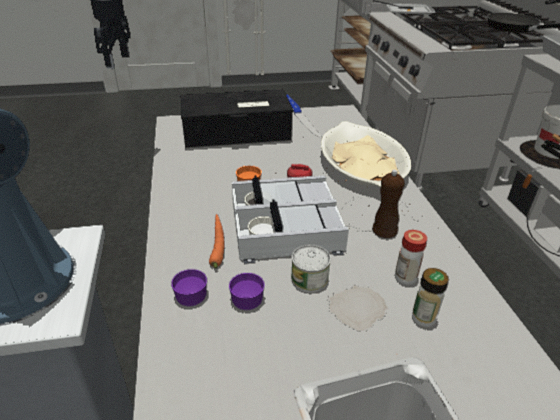

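```bash
python3 - <<'E'
from h import *
from scipy.spatial.transform import Rotation as R
for c in ["top","side"]:
    z=np.load(c+"1.npz"); d=z["d"]; im=z["im"]
    m=d>0; w=world(c,d,m); g=im[m].astype(int)
    near=(abs(w[:,0]-.56)<.15)&(abs(w[:,1]-.09)<.14)
    rib=near&(w[:,2]>.071)&(w[:,2]<.09)&(g.max(1)<90)
    p=w[rib]; print(c,"rib n",len(p),"z",np.round(np.percentile(p[:,2],[5,50,95]),4))
    # cluster by y
    lab=cv2.kmeans(p[:,:2].astype(np.float32),2,None,(3,50,1e-5),5,cv2.KMEANS_PP_CENTERS)[1].ravel()
    for k in (0,1):
        (cx,cy),(a,b),an=cv2.minAreaRect((p[lab==k][:,:2]*1000).astype(np.float32)); print("rib",cx,cy,a,b,an)
    # station body outline
    s=near&(w[:,2]>.04)&(w[:,2]<.066)
    print("station rect",cv2.minAreaRect((w[s][:,:2]*1000).astype(np.float32)))
    print("carrot/other tall near:",)
o=ctrl.get_obs();print(R.from_quat(np.roll(o["eef_rot"],-1)).as_matrix().round(3))
E
```

```text
top rib n 427 z [0.072  0.0759 0.0824]
rib 505.1953125 140.076416015625 87.66400146484375 16.166744232177734 87.98800659179688
rib 529.9531860351562 36.869686126708984 86.72032928466797 15.474514961242676 87.6640625
station rect ((562.5338745117188, 86.77134704589844), (216.3442840576172, 230.5630340576172), 88.1767349243164)
carrot/other tall near:
side rib n 339 z [0.0721 0.0757 0.0825]
rib 527.2070922851562 34.42715835571289 90.00849914550781 14.486844062805176 88.60874938964844
rib 502.6291198730469 137.92294311523438 92.81686401367188 14.943313598632812 88.26066589355469
station rect ((560.9357299804688, 103.86680603027344), (255.41725158691406, 230.3703155517578), 88.36540222167969)
carrot/other tall near:
[[-0.942  0.334 -0.   ]
 [ 0.334  0.942 -0.   ]
 [ 0.    -0.    -1.   ]]
```

The top view shows white salt in the right bay at (288,236) and dark pepper in the left at (250,236). The ribs are at (248,230) and (292,223), and the side view agrees. The station is at about (0.562, 0.087) with yaw -1.85°. Joint values are about 46 mm (left) and 74 mm (right). So I need to push left away by 59 mm and right toward the robot by 74 mm.

Request:
apply_moves([
  {"jaw": 0, "offset": [0, 0, 0], "rot": [0, 0, -8.8]},
  {"jaw": 0, "offset": [0, 0, 0], "rot": [0, 0, -8.8]},
  {"jaw": 0, "offset": [-33, -45, 0], "rot": [0, 0, 0]},
  {"jaw": 0, "offset": [-33, -45, 0], "rot": [0, 0, 0]},
  {"jaw": 0, "offset": [-33, -45, 0], "rot": [0, 0, 0]},
])

```text
time_s: 1.23
eef_pos: [0.2872, 0.4024, 0.2314]
eef_rot: [0.0, 0.016, 1.0, 0.0]
wrist_force: [1.2, -0.3, 0.8]
opening: 0.001
grasp_force: 0.0
```

Request:
apply_moves([
  {"jaw": 0, "offset": [-33, -45, 0], "rot": [0, 0, 0]},
  {"jaw": 0, "offset": [-33, -45, 0], "rot": [0, 0, 0]},
  {"jaw": 0, "offset": [-33, -45, 0], "rot": [0, 0, 0]},
  {"jaw": 0, "offset": [-33, -45, 0], "rot": [0, 0, 0]},
  {"jaw": 0, "offset": [-33, -45, 0], "rot": [0, 0, 0]},
])

```text
time_s: 1.85
eef_pos: [0.4449, 0.1717, 0.2317]
eef_rot: [0.001, 0.017, 1.0, 0.0]
wrist_force: [0.8, 1.1, 0.0]
opening: -0.0
grasp_force: 0.0
```

```bash
cat >> h.py <<'E'
def stat():
    from scipy.spatial.transform import Rotation as R
    o=ctrl.get_obs(); p=np.array(o["eef_pos"])*1000; y=np.radians(-1.85); c,s=np.cos(y),np.sin(y)
    d=p-[562,87,0]; m=R.from_quat(np.roll(o["eef_rot"],-1)).as_matrix()
    print("t",o["time_s"],"station frame mm",np.round([c*d[0]+s*d[1],-s*d[0]+c*d[1],p[2]],1),"toolx yaw",np.degrees(np.arctan2(m[1,0],m[0,0])).round(2),"F",np.round(o["wrist_force"],1),"open",o["opening"])
E
python3 -c "from h import *;stat()"
```

```text
t 1.85 station frame mm [-119.8   80.8  231.7] toolx yaw 178.07 F [0.8 1.1 0. ] open -0.0001618263777290954
```

Request:
apply_moves([
  {"jaw": 0, "offset": [-8, -29, 20], "rot": [0, 0, 0]},
  {"jaw": 0, "offset": [0, 0, 50], "rot": [0, 0, 0]},
  {"jaw": 0, "offset": [0, 0, 50], "rot": [0, 0, 0]},
  {"jaw": 0, "offset": [0, 0, 30], "rot": [0, 0, 0]},
  {"jaw": 0, "offset": [0, 0, 15], "rot": [0, 0, 0]},
])

```text
time_s: 2.48
eef_pos: [0.4499, 0.1439, 0.0647]
eef_rot: [-0.001, 0.017, 1.0, -0.0]
wrist_force: [0.1, 0.3, 0.9]
opening: 0.002
grasp_force: 0.0
```

```bash
python3 - <<'E'
from h import *
stat()
im,d=ctrl.camera("side"); cv2.imwrite("pics/s2.png",cv2.resize(im[140:290,180:380,::-1],(800,600)))
E
```

```text
t 2.475 station frame mm [-113.8   53.3   64.7] toolx yaw 178.06 F [0.1 0.3 0.9] open 0.0020229668463709956
```

View pics/s2.png

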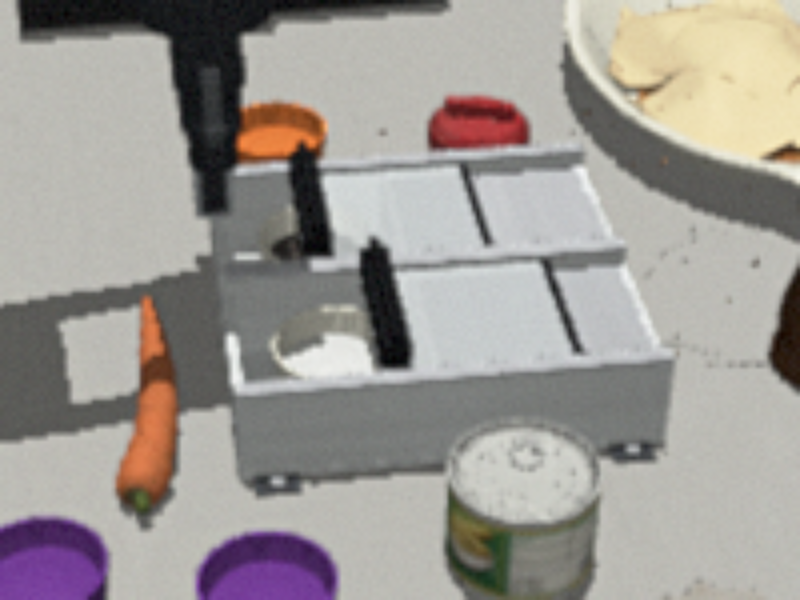

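The shut fingertips, at (212,200), stand in front of the left rib at (310,200) with clear space between. Now I push away.

Request:
apply_moves([
  {"jaw": 0, "offset": [-15, 0, 0], "rot": [0, 0, 0]},
  {"jaw": 0, "offset": [-10, 0, 0], "rot": [0, 0, 0]},
  {"jaw": 0, "offset": [-8, 0, 0], "rot": [0, 0, 0]},
  {"jaw": 0, "offset": [-8, 0, 0], "rot": [0, 0, 0]},
  {"jaw": 0, "offset": [-8, 0, 0], "rot": [0, 0, 0]},
])

```text
time_s: 3.15
eef_pos: [0.5001, 0.1424, 0.0664]
eef_rot: [-0.0, 0.017, 1.0, 0.0]
wrist_force: [-2.0, -0.3, 1.8]
opening: -0.0
grasp_force: 1.1
```

Request:
apply_moves([
  {"jaw": 0, "offset": [-8, 0, 0], "rot": [0, 0, 0]},
  {"jaw": 0, "offset": [-8, 0, 0], "rot": [0, 0, 0]},
  {"jaw": 0, "offset": [-8, 0, 0], "rot": [0, 0, 0]},
  {"jaw": 0, "offset": [-6, 0, 0], "rot": [0, 0, 0]},
  {"jaw": 0, "offset": [-4, 0, 0], "rot": [0, 0, 0]},
])

```text
time_s: 3.78
eef_pos: [0.5342, 0.1413, 0.0662]
eef_rot: [-0.0, 0.017, 1.0, 0.0]
wrist_force: [-2.6, 0.6, 1.2]
opening: 0.0
grasp_force: 1.1
```

```bash
python3 -c "from h import *;stat()"
```

```text
t 3.775 station frame mm [-29.5  53.3  66.2] toolx yaw 178.07 F [-2.6  0.6  1.2] open 2.230396065849532e-05
```

Pushing at about 2 N, as expected. I'll continue in small steps to the stop.

Request:
apply_moves([
  {"jaw": 0, "offset": [-2, 0, 0], "rot": [0, 0, 0]},
  {"jaw": 0, "offset": [-2, 0, 0], "rot": [0, 0, 0]},
  {"jaw": 0, "offset": [-2, 0, 0], "rot": [0, 0, 0]},
  {"jaw": 0, "offset": [-1, 0, 0], "rot": [0, 0, 0]},
  {"jaw": 0, "offset": [0, 0, 0], "rot": [0, 0, 0]},
])

```text
time_s: 4.4
eef_pos: [0.541, 0.141, 0.0662]
eef_rot: [0.0, 0.017, 1.0, -0.0]
wrist_force: [-1.5, 1.6, 0.4]
opening: -0.0
grasp_force: 0.6
```

Request:
apply_moves([
  {"jaw": 0, "offset": [-1, 0, 0], "rot": [0, 0, 0]},
  {"jaw": 0, "offset": [-1, 0, 0], "rot": [0, 0, 0]},
  {"jaw": 0, "offset": [-1, 0, 0], "rot": [0, 0, 0]},
  {"jaw": 0, "offset": [0, 0, 0], "rot": [0, 0, 0]},
  {"jaw": 0, "offset": [0, 0, 0], "rot": [0, 0, 0]},
])

```text
time_s: 5.03
eef_pos: [0.5437, 0.1409, 0.0662]
eef_rot: [-0.0, 0.017, 1.0, -0.0]
wrist_force: [-3.0, 0.9, -0.1]
opening: -0.0
grasp_force: 1.5
```

Request:
apply_moves([
  {"jaw": 0, "offset": [-1, 0, 0], "rot": [0, 0, 0]},
  {"jaw": 0, "offset": [-1, 0, 0], "rot": [0, 0, 0]},
  {"jaw": 0, "offset": [0, 0, 0], "rot": [0, 0, 0]},
  {"jaw": 0, "offset": [0, 0, 0], "rot": [0, 0, 0]},
  {"jaw": 0, "offset": [0, 0, 0], "rot": [0, 0, 0]},
])

```text
time_s: 5.65
eef_pos: [0.5438, 0.1409, 0.0661]
eef_rot: [-0.002, 0.017, 1.0, -0.0]
wrist_force: [-9.7, 0.9, 7.8]
opening: 0.0
grasp_force: 5.3
```

Request:
apply_moves([
  {"jaw": 0, "offset": [-1, 0, 0], "rot": [0, 0, 0]},
  {"jaw": 0, "offset": [0, 0, 0], "rot": [0, 0, 0]},
  {"jaw": 0, "offset": [-1, 0, 0], "rot": [0, 0, 0]},
  {"jaw": 0, "offset": [0, 0, 0], "rot": [0, 0, 0]},
  {"jaw": 0, "offset": [0, 0, 0], "rot": [0, 0, 0]},
])

```text
time_s: 6.28
eef_pos: [0.5439, 0.1409, 0.066]
eef_rot: [-0.004, 0.016, 1.0, -0.0]
wrist_force: [-16.8, -0.8, 13.8]
opening: -0.003
grasp_force: 8.9
```

The left cover is at its stop: the position held while the force rose. I'll back off, lift, and go behind the right rib.

Request:
apply_moves([
  {"jaw": 0, "offset": [16, 0, 0], "rot": [0, 0, 0]},
  {"jaw": 0, "offset": [0, 0, -30], "rot": [0, 0, 0]},
  {"jaw": 0, "offset": [0, 0, -30], "rot": [0, 0, 0]},
  {"jaw": 0, "offset": [-22, -52, 0], "rot": [0, 0, 0]},
  {"jaw": 0, "offset": [-22, -52, 0], "rot": [0, 0, 0]},
])

```text
time_s: 6.9
eef_pos: [0.5743, 0.0348, 0.1278]
eef_rot: [0.002, 0.016, 1.0, -0.0]
wrist_force: [-0.0, -0.5, -0.5]
opening: -0.001
grasp_force: 0.0
```

```bash
python3 -c "from h import *;stat()"
```

```text
t 6.9 station frame mm [ 14.  -51.8 127.8] toolx yaw 178.19 F [-0.  -0.5 -0.5] open -0.001380129740242667
```

Request:
apply_moves([
  {"jaw": 0, "offset": [0, 0, 0], "rot": [0, 0, 0]},
  {"jaw": 0, "offset": [0, 0, 25], "rot": [0, 0, 0]},
  {"jaw": 0, "offset": [0, 0, 20], "rot": [0, 0, 0]},
  {"jaw": 0, "offset": [0, 0, 15], "rot": [0, 0, 0]},
  {"jaw": 0, "offset": [0, 0, 0], "rot": [0, 0, 0]},
])

```text
time_s: 7.52
eef_pos: [0.5715, 0.0365, 0.0652]
eef_rot: [-0.001, 0.017, 1.0, 0.0]
wrist_force: [-0.7, 0.7, -0.4]
opening: -0.001
grasp_force: 0.0
```

Request:
apply_moves([
  {"jaw": 0, "offset": [8, 0, 0], "rot": [0, 0, 0]},
  {"jaw": 0, "offset": [8, 0, 0], "rot": [0, 0, 0]},
  {"jaw": 0, "offset": [8, 0, 0], "rot": [0, 0, 0]},
  {"jaw": 0, "offset": [8, 0, 0], "rot": [0, 0, 0]},
  {"jaw": 0, "offset": [8, 0, 0], "rot": [0, 0, 0]},
])

```text
time_s: 8.15
eef_pos: [0.5326, 0.0372, 0.0669]
eef_rot: [0.001, 0.017, 1.0, -0.0]
wrist_force: [2.2, 0.7, 1.2]
opening: -0.003
grasp_force: 1.1
```

```bash
python3 -c "from h import *;stat()"
```

```text
t 8.15 station frame mm [-27.8 -50.8  66.9] toolx yaw 178.07 F [2.2 0.7 1.2] open -0.0029543325299392865
```

Contact at about 2 N. About 59 mm remain, to x_s ≈ -87.

Request:
apply_moves([
  {"jaw": 0, "offset": [8, 0, 0], "rot": [0, 0, 0]},
  {"jaw": 0, "offset": [8, 0, 0], "rot": [0, 0, 0]},
  {"jaw": 0, "offset": [8, 0, 0], "rot": [0, 0, 0]},
  {"jaw": 0, "offset": [8, 0, 0], "rot": [0, 0, 0]},
  {"jaw": 0, "offset": [8, 0, 0], "rot": [0, 0, 0]},
])

```text
time_s: 8.78
eef_pos: [0.4919, 0.0385, 0.0663]
eef_rot: [0.0, 0.017, 1.0, -0.0]
wrist_force: [2.4, -0.8, 2.0]
opening: 0.005
grasp_force: 1.1
```

Request:
apply_moves([
  {"jaw": 0, "offset": [5, 0, 0], "rot": [0, 0, 0]},
  {"jaw": 0, "offset": [4, 0, 0], "rot": [0, 0, 0]},
  {"jaw": 0, "offset": [3, 0, 0], "rot": [0, 0, 0]},
  {"jaw": 0, "offset": [2, 0, 0], "rot": [0, 0, 0]},
  {"jaw": 0, "offset": [2, 0, 0], "rot": [0, 0, 0]},
])

```text
time_s: 9.4
eef_pos: [0.4763, 0.0391, 0.0662]
eef_rot: [-0.0, 0.017, 1.0, -0.0]
wrist_force: [1.8, -1.0, 0.0]
opening: -0.0
grasp_force: 1.0
```

Request:
apply_moves([
  {"jaw": 0, "offset": [1, 0, 0], "rot": [0, 0, 0]},
  {"jaw": 0, "offset": [1, 0, 0], "rot": [0, 0, 0]},
  {"jaw": 0, "offset": [1, 0, 0], "rot": [0, 0, 0]},
  {"jaw": 0, "offset": [0, 0, 0], "rot": [0, 0, 0]},
  {"jaw": 0, "offset": [0, 0, 0], "rot": [0, 0, 0]},
])

```text
time_s: 10.02
eef_pos: [0.4734, 0.0392, 0.0662]
eef_rot: [-0.0, 0.017, 1.0, 0.0]
wrist_force: [2.3, -0.9, -1.6]
opening: 0.004
grasp_force: 1.1
```

```bash
python3 -c "from h import *;stat()"
```

```text
t 10.025 station frame mm [-87.  -50.6  66.2] toolx yaw 178.07 F [ 2.3 -0.9 -1.6] open 0.0043348971263776305
```

Request:
apply_moves([
  {"jaw": 0, "offset": [1, 0, 0], "rot": [0, 0, 0]},
  {"jaw": 0, "offset": [1, 0, 0], "rot": [0, 0, 0]},
  {"jaw": 0, "offset": [0, 0, 0], "rot": [0, 0, 0]},
  {"jaw": 0, "offset": [0, 0, 0], "rot": [0, 0, 0]},
  {"jaw": 0, "offset": [0, 0, 0], "rot": [0, 0, 0]},
])

```text
time_s: 10.65
eef_pos: [0.4733, 0.0392, 0.0666]
eef_rot: [0.002, 0.017, 1.0, 0.0]
wrist_force: [8.8, 0.7, -5.9]
opening: 0.005
grasp_force: 4.4
```

Request:
apply_moves([
  {"jaw": 0, "offset": [1, 0, 0], "rot": [0, 0, 0]},
  {"jaw": 0, "offset": [0, 0, 0], "rot": [0, 0, 0]},
  {"jaw": 0, "offset": [1, 0, 0], "rot": [0, 0, 0]},
  {"jaw": 0, "offset": [0, 0, 0], "rot": [0, 0, 0]},
  {"jaw": 0, "offset": [0, 0, 0], "rot": [0, 0, 0]},
])

```text
time_s: 11.28
eef_pos: [0.4732, 0.0392, 0.0671]
eef_rot: [0.004, 0.017, 1.0, -0.0]
wrist_force: [14.8, 0.4, -10.2]
opening: 0.001
grasp_force: 7.2
```

The right cover is at its stop. Retreat and check.

Request:
apply_moves([
  {"jaw": 0, "offset": [-16, 0, 0], "rot": [0, 0, 0]},
  {"jaw": 0, "offset": [0, 0, -30], "rot": [0, 0, 0]},
  {"jaw": 0, "offset": [0, 0, -50], "rot": [0, 0, 0]},
  {"jaw": 0, "offset": [0, 0, -50], "rot": [0, 0, 0]},
  {"jaw": 0, "offset": [0, 0, -40], "rot": [0, 0, 0]},
])

```text
time_s: 11.9
eef_pos: [0.4849, 0.0392, 0.2381]
eef_rot: [-0.0, 0.017, 1.0, 0.0]
wrist_force: [0.3, -1.0, -0.5]
opening: -0.003
grasp_force: 0.0
```

Request:
apply_moves([
  {"jaw": 0, "offset": [40, 45, 0], "rot": [0, 0, 0]},
  {"jaw": 0, "offset": [40, 45, 0], "rot": [0, 0, 0]},
  {"jaw": 0, "offset": [20, 45, 0], "rot": [0, 0, 0]},
  {"jaw": 0, "offset": [20, 45, 0], "rot": [0, 0, 0]},
  {"jaw": 0, "offset": [0, 45, 0], "rot": [0, 0, 0]},
])

```text
time_s: 12.52
eef_pos: [0.3708, 0.2691, 0.2362]
eef_rot: [-0.001, 0.016, 1.0, -0.0]
wrist_force: [0.2, -0.3, 0.5]
opening: -0.005
grasp_force: 0.0
```

Request:
apply_moves([
  {"jaw": 0, "offset": [0, 45, 0], "rot": [0, 0, 0]},
  {"jaw": 0, "offset": [0, 20, 0], "rot": [0, 0, 0]},
  {"jaw": 0, "offset": [0, 0, 0], "rot": [0, 0, 0]},
  {"jaw": 0, "offset": [0, 0, 0], "rot": [0, 0, 0]},
  {"jaw": 0, "offset": [0, 0, 0], "rot": [0, 0, 0]},
])

```text
time_s: 13.15
eef_pos: [0.3754, 0.3316, 0.2363]
eef_rot: [-0.0, 0.018, 1.0, -0.0]
wrist_force: [0.1, -0.2, -0.4]
opening: -0.001
grasp_force: 0.0
```

```bash
python3 - <<'E'
from h import *
stat()
for c in ["top","side"]:
    im,d=ctrl.camera(c); m=d>0; w=world(c,d,m); g=im[m].astype(int)
    if c=="top": cv2.imwrite("pics/t3.png",cv2.resize(im[110:320,140:420,::-1],(800,600)))
    p=w[(abs(w[:,0]-.56)<.15)&(abs(w[:,1]-.09)<.14)&(w[:,2]>.071)&(w[:,2]<.09)&(g.max(1)<90)]
    a=np.radians(-1.85); e=p[:,:2]*1000-[562,87]; xs=e@[np.cos(a),np.sin(a)]; ys=e@[-np.sin(a),np.cos(a)]
    for s,n in ((1,"left"),(-1,"right")):
        q=xs[ys*s>0]; print(c,n,len(q),"joint ~",(np.percentile(q,2)+np.percentile(q,98))/2+106)
E
```

```text
t 13.15 station frame mm [-194.4  238.4  236.3] toolx yaw 177.99 F [ 0.1 -0.2 -0.4] open -0.0005175911006013912
top left 202 joint ~ 104.33365660746838
top right 209 joint ~ -0.06462036849310948
side left 144 joint ~ 102.03144718534519
side right 192 joint ~ -2.3706696469247106
```

View pics/t3.png

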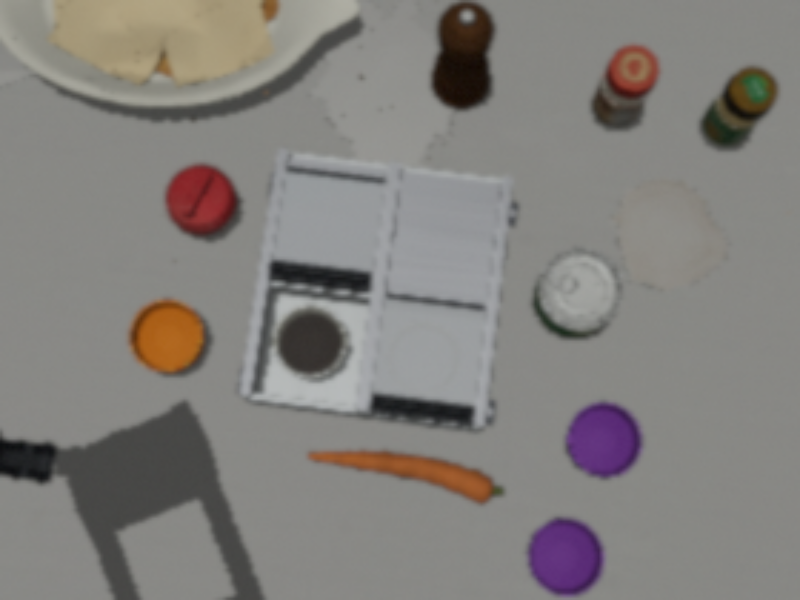

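The pepper bay is fully open, with dark pepper at (312,342). The salt is covered, with the rib at the near end at (422,410). The bystanders haven't moved.

```bash
python3 -c "from bench import ctrl;print(ctrl.hand_in())"
```

```text
the job is handed in; nothing more can be done
None
```

I pushed the salt (right) cover fully shut and the pepper (left) cover fully open, each to its stop. The last camera check agreed to about 3 mm. I handed the job in at about 13 s, but no verdict came back.

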